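# Check the wax pot's temperature through the lid port

## Task

Slide the wax pot across the hob, without lifting it off the glass, until it stands wholly inside the red ring of the lit zone, and let go of it. Then take the temperature probe out of its holster and lower it upright into the port in the middle of the pot's lid until the red ring on the stem is level with the port's top rim, centred in the bore and never touching the pot, and finish while still holding the probe there. Leave everything else where it lies.

Things in the scene. Friction and masses are not known exactly. Their poses are not given: they have to be found in the camera images.
- hob: fixed twin-zone hob, 300 mm (its x) by 460 mm (its y), flat black glass top 45 mm above the table; origin at the centre of its underside, on the table. The two zones lie side by side along its y, 210 mm apart; two control knobs 14 mm high stand on the glass along its -x edge, which faces the robot
- zone_lit: the zone that is switched on: a bright red ring printed flush on the glass, inner diameter 155 mm, with a dull red disc inside; origin at its centre, on the glass top; which side it is on varies
- zone_off: the zone that is off: a grey ring on the glass, inner diameter 155 mm; origin at its centre, on the glass top; the pot starts here
- pot: wax pot: small bare-metal saucepan, lid locked on (one loose body, 0.7 kg, slides on the glass); wall 124 mm, lid 129 mm in diameter, lid top 89 mm above the base. Origin: centre of its underside, z up. Its black handle points along its -x, roughly towards the robot: a level bar 20 mm wide (y), 16 mm high, from x = -84 to -188 mm, axis 58 mm above the base
- pot_grip (a point): place to hold the pot: on the axis of the handle bar, 135 mm from the pot's axis, 58 mm above the pot's base; axes as the pot's
- port (a point): the port: centre of the open top of the black hollow knob in the middle of the lid, on the pot's axis, 110 mm above the pot's base; axes as the pot's. Knob 40 mm in outer diameter; its bore is round, 20 mm in diameter, straight, upright, 30 mm long, open into the pot, which is empty down to 5 mm above its base
- probe: temperature probe, loose, upright in its holster, 70 g: steel stem 6 mm in diameter, 115 mm long; black collar 26 mm in diameter, 6 mm high; yellow handle 24 (x) by 18 (y) mm, from 121 to 213 mm above the tip. Origin at the stem's tip, z up along the stem. In the holster the collar sits on the tube's rim, the tip 15 mm above the table; it lifts straight out
- probe_mark (a point): the red depth ring on the stem, 4 mm high (a painted mark): its centre, on the stem's axis 70 mm above the tip; axes as the probe's
- probe_grip (a point): place to hold the probe: in the yellow handle, 172 mm above the tip and 41 mm below the handle's top, on the stem's axis; axes as the probe's
- holster: fixed probe holster: dark round base 72 mm in diameter, 13 mm high, with an upright steel tube, 22 mm outside and 13 mm inside diameter, rim 130 mm above the table; origin at the centre of its underside. Stands left or right of the hob; a fixed round wooden block of file handles, 72 mm across, up to 133 mm high, stands on the other side
- mandrel: ring mandrel, a tapered bright aluminium bar with a handle, 310 mm long, lying; bystander; origin at the centre of its underside
- ring: finished brass finger ring with a dark red stone, 23 mm across; bystander; origin at the centre of its underside
- spool: spool of wire with white plastic flanges, 68 mm across, 46 mm high, standing; bystander; origin at the centre of its underside
- bench_block: square steel bench block, 75 x 75 x 18 mm; bystander; origin at the centre of its underside
- mould: two-part blue wax-injection mould, 72 x 48 x 26 mm; bystander; origin at the centre of its underside
- pen: blue pen, 147 mm long, lying; bystander; origin at the centre of its underside
Not all that is in view belongs to the job. There is more than one size of the probe; the one meant has the size given above.

How it is judged:
By the outcome, as a careful person would: the job done as asked, in the order asked, and still so for the second after the job is handed in, while the arm keeps its last pose, push and grip.
It also fails if it takes over 70 s, if anything falls off the work surface, if the arm or the gripper's body presses on something with over 40 N, if the wrist force passes 120 N, or if a joint passes its speed limit or range.

## Robot

A 6-joint arm with a two-finger parallel gripper is mounted at the origin on the work surface. World frame = base frame: x ahead of the robot, y to its left, z up, the work surface at z = 0. Lengths are in m, angles in rad, forces in N, time in s.
With the tool pointing down it reaches from about 0.35 to 0.975 m from the base axis. Payload 4.9 kg.
Tool frame: the origin (TCP) lies on the front face of the gripper's body, between the roots of the fingers; the fingertips stand 73 mm ahead of it and the grasp point (between the pads) lies 54 mm ahead of it; z points along the fingers, y is the line along which they close (so a half turn about z gives the same grasp; the last joint's range is limited). The gripper opens to 85 mm and grips with 20 to 120 N. Pads are 22 mm wide; open, the fingers measure 114 mm over their backs; the gripper's body (76 mm by 85 mm) begins 54 mm behind the grasp point. The pads swing forward as they close: fully open they stand 13 mm farther back than shut.
Start: joints at [-1.322, 0.053, 1.613, -0, 1.476, -0.119], TCP at [0.225, -0.583, 0.304] pointing down, gripper open.
Joint ranges: [-3.01, 3.01], [-1.01, 2.22], [0.06, 2.58], [-1.02, 4.17], [0.09, 2.62], [-3.14, 3.14]. Speed limits (rad/s): [2.57, 2.57, 3.14, 3.14, 3.14, 3.14].

## Interface

Orientations are given as a rotation vector (axis times angle).
In Python, from station import status, imaging, order gives the robot as it stands.
- The arm moves only by the tool arm_command, never from a script. Its argument "increments" is a list of rows, each an object with "slide": the shift along the tool's x, y, z in m, a list of three; "spin": the turn about the tool's z in degrees; "gripper": the opening, from -1 (shut) to 1 (fully open). In form: [{"slide": [x, y, z], "spin": spin, "gripper": gripper}, ...]. A call has 1 to 8 rows; each row is the pose to reach, as a shift and turn from the pose commanded when the call began, along the tool's axes at that moment; what a row does not reach only later rows make up. A row lasts 1/12 s, in which the tool goes at most 41.7 mm and 7.16 degrees, less where a joint would pass 70% of its speed; a pose out of reach is approached as far as the arm can. A call with a gripper value outside its range is refused whole. The fingers move at their own pace and stop on an object; "newtons" is the grip in N (left out, the last holds). Time passes only in rows, so rows that repeat a pose let the fingers close. It gives the time, the measured TCP pose, the force, the opening and the grip force at its end, in the units of the state.
- status.get_obs(): the state, without advancing time (a new reading comes with each control period).
- imaging.get_image(name): name is "side" or "top" or "wrist"; returns a dict with "frame" (400x640x3 uint8, red, green, blue), "vfov" (degrees; the focal length in pixels is half the picture's height over the tangent of half this angle, whatever the lens; pixels are square), "cx", "cy" (the principal point, pixels), "k1" (the pictures are not rectified: a ray, as slopes to the right and down, at radius r is drawn at 1 + k1 r^2 times it, then the intrinsics apply), "view" (4x4, takes a point from world to camera coordinates); the wrist camera has in their place "mount" (4x4, takes a point from camera to tool coordinates, whose origin is the TCP and whose axes are the flange's). Camera axes: x right, y up, looking along -z (the intrinsics and any distortion apply to the point x, -y, -z); pixel columns grow to the right and rows downward; lengths in m; the calibration is good to about 2 mm. A picture is of the moment at which its call begins: read the wrist's pose just before it. There is no depth.
- order.finish_job(): hands the job in; it is judged then, once.
The state is a dict: "t": time; "q": joint angles; "dq": joint speeds; "effort": joint torques, N m; "tool_pos": TCP position; "tool_rot": TCP orientation; "contact_force": force on the tool from outside, world axes, zero at the start; "wrist_torque": the same for the moment, N m; "opening": finger opening in m; "grip_force": force on a finger pad.
Only numpy, scipy, OpenCV 4.12 (cv2) and the standard library are available. Lean on these libraries where they do the work, as an engineer would, in place of code of your own. Each camera call takes 0.05 s, during which the arm holds its last target. There are 200 camera calls.

## Working session

There is one attempt and no reset: what is moved stays moved. The work goes in short steps, Python scripts to look and compute and a tool call to move; the robot and the scene stay as the last step left them, time stands still between calls to the robot, and variables do not carry over. Pictures are saved under pics/ and viewed, at most 10 in all, crops included, and the job is handed in when it is done.

Besides the shell and the picture viewer there is one more tool, called in YAML: its name, and indented under it one key for each argument. arm_command: Moves the arm, as the interface text tells. Its arguments: {"type":"object","properties":{"increments":{"type":"array","items":{"type":"object","properties":{"slide":{"type":"array","items":{"type":"number"}},"spin":{"type":"number"},"gripper":{"type":"number"}}}},"newtons":{"type":"number"}},"required":["increments"]}

```bash
ls; mkdir -p pics
cat > h.py <<'E'
import numpy as np, cv2
from station import status, imaging, order
from scipy.spatial.transform import Rotation as R
def cam(name):
    o=status.get_obs(); d=imaging.get_image(name)
    if name=="wrist":
        T=np.eye(4);T[:3,:3]=R.from_rotvec(o["tool_rot"]).as_matrix();T[:3,3]=o["tool_pos"]
        d["c2w"]=T@d["mount"]
    else: d["c2w"]=np.linalg.inv(d["view"])
    d["f"]=200/np.tan(np.radians(d["vfov"])/2)
    return d
def ray(d,uv):
    K=np.array([[d["f"],0,d["cx"]],[0,d["f"],d["cy"]],[0,0,1.]])
    p=cv2.undistortPoints(np.array([[uv]],float),K,np.array([d["k1"],0,0,0.]))[0,0]
    return d["c2w"][:3,3], d["c2w"][:3,:3]@np.array([p[0],-p[1],-1])
def onz(d,uv,z):
    c,v=ray(d,uv); return c+v*(z-c[2])/v[2]
def proj(d,P):
    p=np.linalg.inv(d["c2w"])@np.append(P,1); s=np.array([p[0],-p[1]])/-p[2]
    s=s*(1+d["k1"]*(s@s)); return d["f"]*s+[d["cx"],d["cy"]]
def meet(r1,r2):
    (a,u),(b,v)=r1,r2; t=np.linalg.lstsq(np.c_[u,-v],b-a,rcond=None)[0]
    return (a+t[0]*u+b+t[1]*v)/2, np.linalg.norm(a+t[0]*u-b-t[1]*v)
def save(d,n,crop=None,s=1):
    f=d["frame"][:,:,::-1]
    if crop: x0,y0,x1,y1=crop; f=f[y0:y1,x0:x1]
    cv2.imwrite(f"pics/{n}.png",cv2.resize(f,None,fx=s,fy=s,interpolation=cv2.INTER_CUBIC))
E
python3 - <<'E'
from h import *
for n in("top","side"):
    d=cam(n); save(d,n+"0",s=1.25); print(n,d["f"],d["cx"],d["cy"],d["k1"],d["c2w"].round(3).tolist())
print(status.get_obs())
E
```

```text
pics
top 433.82105606359335 314.8235985928844 196.3776314464145 -0.09272602027940909 [[0.015, 0.992, -0.123, 0.33], [-1.0, 0.014, -0.007, -0.052], [-0.005, 0.123, 0.992, 1.288], [0.0, 0.0, 0.0, 1.0]]
side 405.59892823976264 321.2420365515246 201.0542842064711 0.008270841046651812 [[0.976, 0.136, -0.169, 0.313], [-0.217, 0.585, -0.781, -0.931], [-0.008, 0.799, 0.601, 0.828], [0.0, 0.0, 0.0, 1.0]]
{'t': 0.1, 'q': array([-1.32200268e+00,  5.33149542e-02,  1.61419016e+00,  2.63763319e-06,
        1.47598518e+00, -1.19017806e-01]), 'dq': array([-1.03484715e-03, -1.99096431e-03, -2.91907219e-03,  3.69638124e-04,
        8.56208594e-04,  2.74202331e-05]), 'effort': array([-9.80751292e-05, -3.94906819e+01, -3.71362817e+01, -1.10682315e-04,
        3.93336915e-03,  4.97916332e-06]), 'tool_pos': array([ 0.22461596, -0.58277489,  0.30275088]), 'tool_rot': array([-3.08675400e+00, -5.74158919e-01,  1.89053496e-04]), 'contact_force': array([-0.18752923,  0.04679205,  0.29613681]), 'wrist_torque': array([-0.04946559, -0.04739733, -0.03377604]), 'grip_force': 0.0, 'opening': 0.08517597885791707}
```

View pics/top0.png

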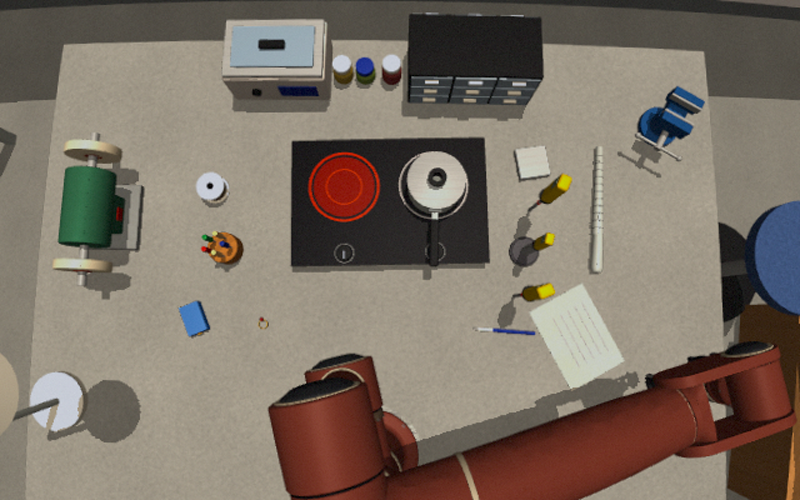

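View pics/side0.png

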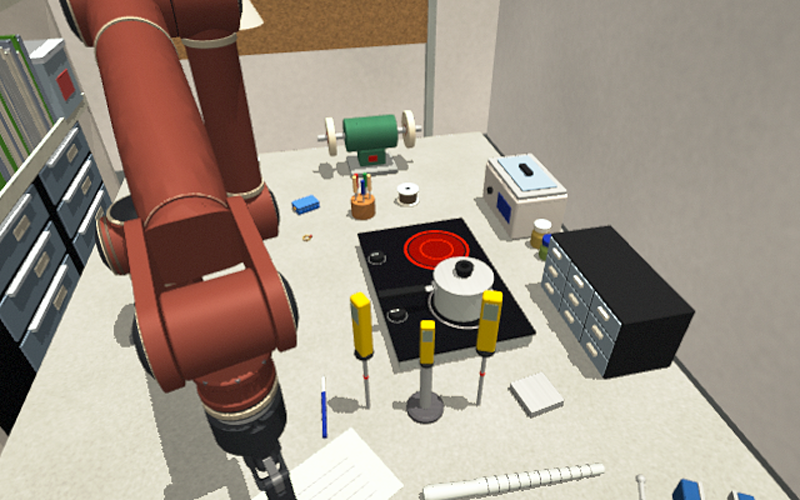

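The top view shows the lit zone at about (344,186), the pot at (436,180) with its handle reaching down to (433,263), and the holstered probe at (543,241). Two larger yellow lookalike probes stand at (560,188) and (540,292). All of these are in the 1.25x picture.

Run:
```python
from h import *
T=cam("top");S=cam("side")
def blobs(m,amin):
    n,l,s,c=cv2.connectedComponentsWithStats(m.astype(np.uint8)); return [(l==i) for i in range(1,n) if s[i,4]>=amin]
for nm,d in(("top",T),("side",S)):
    h=cv2.cvtColor(d["frame"],cv2.COLOR_RGB2HSV)
    y=(abs(h[...,0].astype(int)-27)<6)&(h[...,1]>150)&(h[...,2]>70)
    for b in blobs(y,40):
        c=cv2.findContours(b.astype(np.uint8),0,1)[0][0]; print(nm,"yellow",b.sum(),np.round(cv2.boxPoints(cv2.minAreaRect(c))).tolist())
    r=((h[...,0]<6)|(h[...,0]>174))&(h[...,1]>200)&(h[...,2]>150)
    for b in blobs(r,200):
        ys,xs=np.nonzero(b)
        if nm=="top" and (ys.mean()>250):continue
        c=max(cv2.findContours(b.astype(np.uint8),0,1)[0],key=len)
        P=np.array([onz(d,p[0].astype(float),.045)[:2] for p in c]).astype(np.float32)
        print(nm,"ring",xs.mean(),ys.mean(),cv2.minEnclosingCircle(P),P.min(0),P.max(0))
save(T,"topcrop",(300,100,460,290),4)
save(S,"sidecrop",(250,150,450,345),4) if 0 else save(S,"sidecrop",(255,195,455,345),4)
```

```text
top yellow 231 [[433.0, 158.0], [450.0, 137.0], [459.0, 144.0], [442.0, 166.0]]
top yellow 103 [[426.0, 196.0], [440.0, 184.0], [446.0, 191.0], [432.0, 203.0]]
top yellow 215 [[418.0, 231.0], [442.0, 226.0], [444.0, 236.0], [420.0, 241.0]]
side yellow 70 [[424.0, 197.0], [426.0, 185.0], [433.0, 186.0], [432.0, 198.0]]
side yellow 623 [[380.0, 280.0], [386.0, 231.0], [403.0, 233.0], [396.0, 282.0]]
side yellow 639 [[279.0, 235.0], [294.0, 233.0], [299.0, 284.0], [284.0, 286.0]]
side yellow 335 [[336.0, 256.0], [347.0, 256.0], [347.0, 290.0], [336.0, 290.0]]
side ring 347.3247011952191 198.05179282868525 ((0.6229271292686462, 0.0781932845711708), 0.08603347092866898) [ 0.53863215 -0.00056731] [0.7064268  0.16345166]
```

```bash
python3 -c "
import cv2
a=cv2.imread('pics/topcrop.png');print(a.shape);cv2.imwrite('pics/topcrop.png',a[:600])"
```

```text
(760, 640, 3)
```

View pics/topcrop.png

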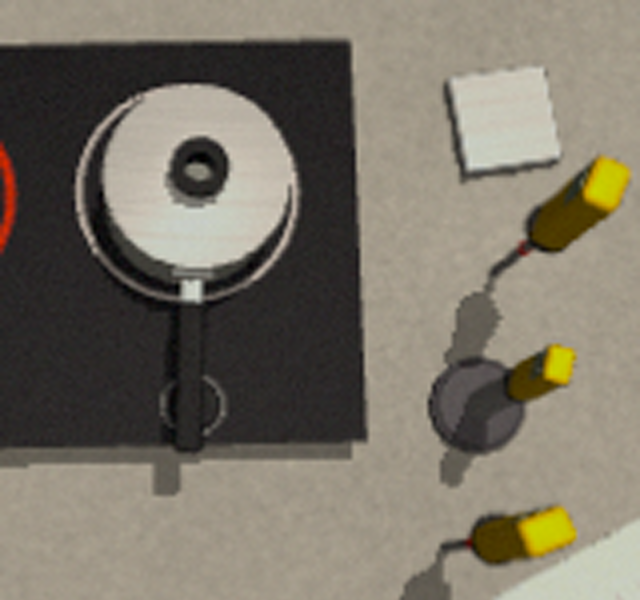

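View pics/sidecrop.png

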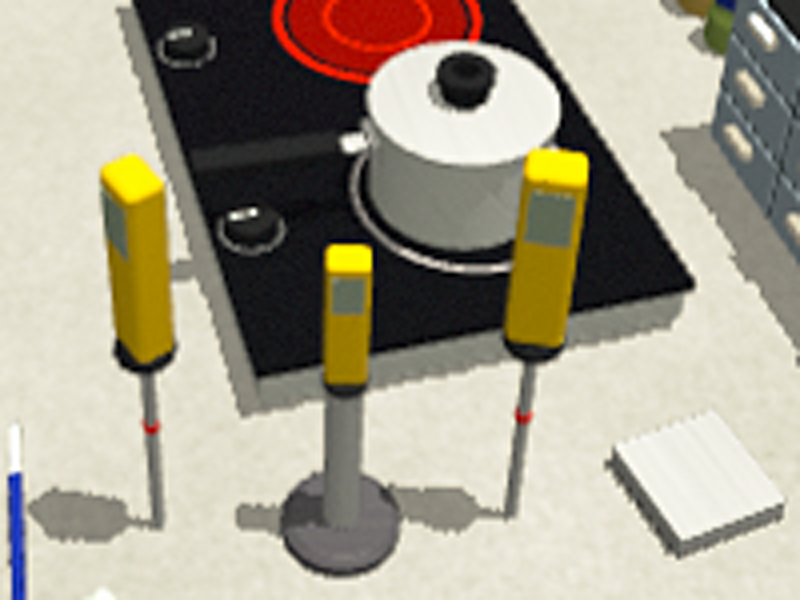

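The crops show the holstered probe, with its collar on the tube rim, between two taller lookalikes that stand on their stems. The port's knob is at about (350,142) in the top image and (372,213) in the side image.

Run:
```python
from h import *
T=cam("top");S=cam("side")
def circ(P):
    A=np.c_[2*P,np.ones(len(P))]; s=np.linalg.lstsq(A,(P**2).sum(1),rcond=None)[0]; return s[:2].round(4),round(float(np.sqrt(s[2]+s[0]**2+s[1]**2)),4)
for nm,d,(x0,y0,x1,y1) in(("top",T,(235,110,316,190)),("side",S,(300,170,390,225))):
    f=d["frame"].astype(int); m=np.zeros(f.shape[:2],np.uint8)
    m[y0:y1,x0:x1]=((f[...,0]>120)&(f[...,0]>2.5*f[...,1]))[y0:y1,x0:x1]
    c=max(cv2.findContours(m,0,1)[0],key=len)
    P=np.array([onz(d,p[0].astype(float),.045)[:2] for p in c]); print(nm,"ring",circ(P))
# lid in top (bright, low saturation)
f=T["frame"].astype(int); m=np.zeros(f.shape[:2],np.uint8); 
c=lambda x,y:(300+x/4-.4,100+y/4-.4)
k=lambda x,y:(255+x/4-.4,195+y/4-.4)
print("knob top@.155",onz(T,c(201,166),.155), "side",onz(S,k(466,72),.155), meet(ray(T,c(201,166)),ray(S,k(466,72))))
h=cv2.cvtColor(T["frame"],cv2.COLOR_RGB2GRAY)[100:290,300:400]
for th in(70,):
    kn=(h<th).astype(np.uint8); n,l,s,ce=cv2.connectedComponentsWithStats(kn)
    for i in range(1,n):
        if 60<s[i,4]<600: print("dark",s[i],ce[i]+[300,100],onz(T,ce[i]+[300,100],.155))
print("handle end/root",onz(T,c(188,449),.107),onz(T,c(191,303),.111), onz(T,c(190,375),.111))
# lid extreme
for q in [(103,175),(291,175),(197,83)]: print("lid",onz(T,c(*q),.134))
print("offring",[onz(T,c(*q),.045)[:2].round(4) for q in [(78,190),(297,190),(190,300)]])
# probe & holster
print("probe top",meet(ray(T,c(560,364)),ray(S,k(348,256))),onz(T,c(560,364),.228),onz(S,k(349,254),.228))
print("holster base@.013",onz(T,c(477,405),.013),onz(S,k(341,515),.013))
print("decoyL top",meet(ray(T,c(548,532)),ray(S,k(132,172))),"tip",onz(T,c(445,547),0),onz(S,k(157,524),0))
print("decoyR top",meet(ray(T,c(607,184)),ray(S,k(557,160))),"tip",onz(T,c(490,288),0),onz(S,k(512,515),0))
```

```text
top ring (array([0.6227, 0.0763]), 0.0824)
side ring (array([0.619, 0.085]), 0.0789)
knob top@.155 [ 0.620975   -0.13542687  0.155     ] side [ 0.62001866 -0.13660494  0.155     ] (array([ 0.6208427 , -0.13543397,  0.15405544]), np.float64(0.0007344241116607088))
dark [ 43  35  14  15 141] [349.5177305 141.5248227] [ 0.6197929 -0.1345406  0.155    ]
handle end/root [ 0.43511576 -0.13098602  0.107     ] [ 0.53550273 -0.13217154  0.111     ] [ 0.48555931 -0.13176447  0.111     ]
lid [ 0.61905951 -0.07023041  0.134     ]
lid [ 0.6210731  -0.19842885  0.134     ]
lid [ 0.68490641 -0.13405247  0.134     ]
offring [array([ 0.6298, -0.0535]), array([ 0.6323, -0.2141]), array([ 0.5492, -0.1359])]
probe top (array([ 0.48022324, -0.35388077,  0.22739171]), np.float64(0.0005001546769830062)) [ 0.4803881  -0.35374623  0.228     ] [ 0.48067253 -0.35319461  0.228     ]
holster base@.013 [ 0.47916555 -0.35196135  0.013     ] [ 0.48014999 -0.35558815  0.013     ]
decoyL top (array([ 0.37407048, -0.32864852,  0.28498536]), np.float64(0.0004966893742877215)) tip [ 0.37421621 -0.32976184  0.        ] [ 0.37311966 -0.32798395  0.        ]
decoyR top (array([ 0.58176267, -0.36854196,  0.2857114 ]), np.float64(0.0015763569970897397)) tip [ 0.56994154 -0.36633641  0.        ] [ 0.58356747 -0.36932003  0.        ]
```

```bash
cat >> h.py <<'E'
def go(P,yaw=0):
    "slide and spin from the present pose to a TCP world point and tool-x yaw (deg)"
    o=status.get_obs(); M=R.from_rotvec(o["tool_rot"]).as_matrix()
    y=np.degrees(np.arctan2(M[1,0],M[0,0]))
    print("t",round(o["t"],2),"pos",o["tool_pos"].round(4),"yaw",y.round(2),"tilt z",M[:,2].round(4),"slide",(M.T@(np.array(P)-o["tool_pos"])).round(4),"spin",round(y-yaw,2))
E
python3 -c "
from h import *
go([.2246,-.5828,.46]);go([.4855,-.132,.46],-1.2)"
```

```text
t 0.3 pos [ 0.2247 -0.583   0.3035] yaw 21.07 tilt z [-2.e-04  7.e-04 -1.e+00] slide [ 0.     -0.0004 -0.1565] spin 21.07
t 0.3 pos [ 0.2247 -0.583   0.3035] yaw 21.07 tilt z [-2.e-04  7.e-04 -1.e+00] slide [ 0.4056 -0.3272 -0.1563] spin 22.27
```

arm_command:
  increments:
    - {"slide":[0,0,-0.04],"spin":5}
    - {"slide":[0,0,-0.08],"spin":10}
    - {"slide":[0,0,-0.12],"spin":16}
    - {"slide":[0,0,-0.157],"spin":22}
    - {"slide":[0.03,-0.024,-0.157],"spin":22}
    - {"slide":[0.06,-0.048,-0.157],"spin":22}
    - {"slide":[0.09,-0.072,-0.157],"spin":22}
    - {"slide":[0.12,-0.096,-0.157],"spin":22}

```text
validation failed for argument at $.in...
```

```bash
python3 -c "
from h import *
go([.4855,-.132,.46],-1.2)"
```

```text
t 0.3 pos [ 0.2247 -0.583   0.3035] yaw 21.07 tilt z [-2.e-04  7.e-04 -1.e+00] slide [ 0.4056 -0.3272 -0.1563] spin 22.27
```

The call was refused, probably because the rows have no gripper value. I'll give every key in each row.

arm_command:
  increments:
    - {"slide":[0,0,-0.04],"spin":5,"gripper":1}
    - {"slide":[0,0,-0.08],"spin":10,"gripper":1}
    - {"slide":[0,0,-0.12],"spin":16,"gripper":1}
    - {"slide":[0,0,-0.157],"spin":22,"gripper":1}
    - {"slide":[0.03,-0.024,-0.157],"spin":22,"gripper":1}
    - {"slide":[0.06,-0.048,-0.157],"spin":22,"gripper":1}
    - {"slide":[0.09,-0.072,-0.157],"spin":22,"gripper":1}
    - {"slide":[0.12,-0.096,-0.157],"spin":22,"gripper":1}

```text
t: 0.97
tool_pos: [0.3026, -0.4491, 0.4611]
tool_rot: [3.141, -0.027, 0.001]
contact_force: [-0.2, -0.5, 0.3]
opening: 0.0856
grip_force: 0.0
```

```bash
python3 -c "
from h import *
go([.4855,-.132,.46],-1.2)"
```

```text
t 0.97 pos [ 0.3026 -0.4491  0.4611] yaw -0.98 tilt z [ 4.e-04 -4.e-04 -1.e+00] slide [ 0.1774 -0.3202  0.0011] spin 0.22
```

arm_command:
  increments:
    - {"slide":[0.02,-0.036,0],"spin":0,"gripper":1}
    - {"slide":[0.04,-0.072,0],"spin":0,"gripper":1}
    - {"slide":[0.06,-0.108,0],"spin":0,"gripper":1}
    - {"slide":[0.08,-0.144,0],"spin":0,"gripper":1}
    - {"slide":[0.1,-0.18,0.01],"spin":0,"gripper":1}
    - {"slide":[0.12,-0.216,0.02],"spin":0,"gripper":1}
    - {"slide":[0.14,-0.252,0.03],"spin":0,"gripper":1}
    - {"slide":[0.16,-0.284,0.04],"spin":0,"gripper":1}

```text
t: 1.63
tool_pos: [0.4672, -0.167, 0.421]
tool_rot: [3.141, -0.025, 0.002]
contact_force: [0.9, -0.7, 0.1]
opening: 0.0852
grip_force: 0.0
```

arm_command:
  increments:
    - {"slide":[0.01,-0.02,0.03],"spin":0,"gripper":1}
    - {"slide":[0.01,-0.03,0.06],"spin":0,"gripper":1}
    - {"slide":[0.01,-0.03,0.09],"spin":0,"gripper":1}
    - {"slide":[0.01,-0.03,0.12],"spin":0,"gripper":1}
    - {"slide":[0.01,-0.03,0.12],"spin":0,"gripper":1}

```text
t: 2.05
tool_pos: [0.4746, -0.1376, 0.2935]
tool_rot: [-3.136, 0.024, 0.018]
contact_force: [-0.2, 0.5, -1.1]
opening: 0.085
grip_force: 0.0
```

```bash
python3 -c "
from h import *
go([.4855,-.132,.157],-1.2)
d=cam('wrist');save(d,'w1'); print(d['mount'],d['f'],d['k1'])"
```

```text
t 2.05 pos [ 0.4746 -0.1376  0.2935] yaw -0.87 tilt z [-0.0112  0.0051 -0.9999] slide [ 0.0124 -0.0051  0.1364] spin 0.33
[[-5.16010445e-04  9.65052944e-01  2.62054477e-01  6.68982362e-02]
 [ 9.99999360e-01  2.34050064e-04  1.10717212e-03 -1.69817363e-03]
 [ 1.00714585e-03  2.62054880e-01 -9.65052447e-01 -7.00628657e-02]
 [ 0.00000000e+00  0.00000000e+00  0.00000000e+00  1.00000000e+00]] 284.6128606823762 -0.027183682449895143
```

View pics/w1.png

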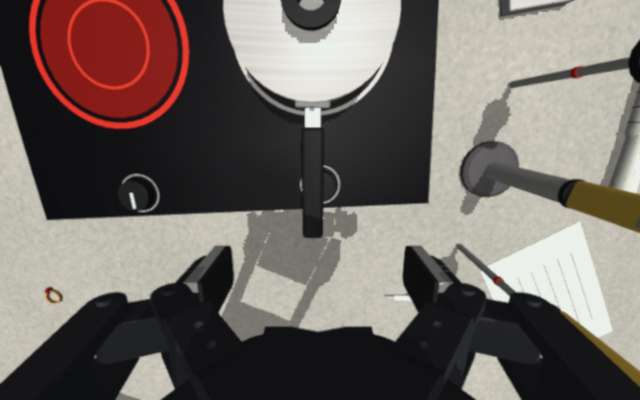

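The wrist view shows the handle bar straight ahead, columns 302–323 and rows 128–237, with the lit ring centred near (109,43).

Run:
```python
from h import *
d=cam('wrist')
go([.4855,-.132,.157],-1.2)
for q in[(312.5,237),(313,180),(313,130)]: print(onz(d,q,.111))
f=d["frame"].astype(int); m=np.zeros(f.shape[:2],np.uint8); m[:160,:220]=((f[...,0]>110)&(f[...,0]>2.5*f[...,1]))[:160,:220]
c=max(cv2.findContours(m,0,1)[0],key=len); P=np.array([onz(d,p[0].astype(float),.045)[:2] for p in c if p[0][1]>3])
A=np.c_[2*P,np.ones(len(P))]; s=np.linalg.lstsq(A,(P**2).sum(1),rcond=None)[0]; print("ring",s[:2],np.sqrt(s[2]+s[:2]@s[:2]))
```

```text
t 2.15 pos [ 0.4768 -0.1391  0.3004] yaw -0.93 tilt z [-2.e-03  9.e-04 -1.e+00] slide [ 0.0088 -0.0071  0.1433] spin 0.27
[ 0.43714845 -0.12996662  0.111     ]
[ 0.49307668 -0.13161687  0.111     ]
[ 0.53742645 -0.13253467  0.111     ]
ring [0.62371528 0.0793382 ] 0.08065661504909095
```

arm_command:
  increments:
    - {"slide":[0.009,-0.007,0.03],"spin":0.3,"gripper":1}
    - {"slide":[0.009,-0.007,0.06],"spin":0.3,"gripper":1}
    - {"slide":[0.009,-0.007,0.09],"spin":0.3,"gripper":1}
    - {"slide":[0.009,-0.007,0.115],"spin":0.3,"gripper":1}
    - {"slide":[0.009,-0.007,0.13],"spin":0.3,"gripper":1}
    - {"slide":[0.009,-0.007,0.143],"spin":0.3,"gripper":1}
    - {"slide":[0.009,-0.007,0.143],"spin":0.3,"gripper":1}
    - {"slide":[0.009,-0.007,0.143],"spin":0.3,"gripper":1}

```text
t: 2.82
tool_pos: [0.4876, -0.1332, 0.16]
tool_rot: [3.14, -0.034, 0.004]
contact_force: [0.3, -0.3, 1.4]
opening: 0.0854
grip_force: 0.0
```

```bash
python3 -c "
from h import *
go([.4855,-.132,.157],-1.2)"
```

```text
t 2.82 pos [ 0.4876 -0.1332  0.16  ] yaw -1.26 tilt z [ 0.0024 -0.0011 -1.    ] slide [-0.0021 -0.0012  0.003 ] spin -0.06
```

arm_command:
  increments:
    - {"slide":[0,-0.001,0.002],"spin":0,"gripper":0}
    - {"slide":[0,-0.001,0.002],"spin":0,"gripper":-0.3}
    - {"slide":[0,-0.001,0.002],"spin":0,"gripper":-1}
    - {"slide":[0,-0.001,0.002],"spin":0,"gripper":-1}
    - {"slide":[0,-0.001,0.002],"spin":0,"gripper":-1}
    - {"slide":[0,-0.001,0.002],"spin":0,"gripper":-1}
    - {"slide":[0,-0.001,0.002],"spin":0,"gripper":-1}
    - {"slide":[0,-0.001,0.002],"spin":0,"gripper":-1}
  newtons: 40

```text
t: 3.48
tool_pos: [0.4865, -0.1315, 0.1564]
tool_rot: [3.141, -0.034, 0.001]
contact_force: [-1.1, 0.7, 3.4]
opening: 0.0189
grip_force: 43.9
```

```bash
python3 -c "
from h import *
go([.4875,.079,.158],-1.2)
print(status.get_obs()['contact_force'],status.get_obs()['wrist_torque'])"
```

```text
t 3.48 pos [ 0.4865 -0.1315  0.1564] yaw -1.23 tilt z [ 3.e-04 -2.e-04 -1.e+00] slide [-0.0035 -0.2105 -0.0016] spin -0.03
[-1.10149417  0.72634287  3.44076987] [ 0.03104256  0.22937313 -0.06835381]
```

arm_command:
  increments:
    - {"slide":[0,-0.006,0],"spin":0,"gripper":-1}
    - {"slide":[0,-0.018,0],"spin":0,"gripper":-1}
    - {"slide":[0,-0.032,0],"spin":0,"gripper":-1}
    - {"slide":[-0.001,-0.046,0],"spin":0,"gripper":-1}
    - {"slide":[-0.001,-0.06,0],"spin":0,"gripper":-1}
    - {"slide":[-0.001,-0.074,0],"spin":0,"gripper":-1}
    - {"slide":[-0.001,-0.088,0],"spin":0,"gripper":-1}
    - {"slide":[-0.001,-0.102,0],"spin":0,"gripper":-1}

```text
t: 4.15
tool_pos: [0.488, -0.0294, 0.1563]
tool_rot: [3.139, -0.036, 0.003]
contact_force: [0.1, -5.1, 1.7]
opening: 0.0186
grip_force: 43.8
```

arm_command:
  increments:
    - {"slide":[0,-0.014,0],"spin":0,"gripper":-1}
    - {"slide":[0,-0.028,0],"spin":0,"gripper":-1}
    - {"slide":[0,-0.042,0],"spin":0,"gripper":-1}
    - {"slide":[-0.001,-0.056,0],"spin":0,"gripper":-1}
    - {"slide":[-0.001,-0.07,0],"spin":0,"gripper":-1}
    - {"slide":[-0.001,-0.082,0],"spin":0,"gripper":-1}
    - {"slide":[-0.001,-0.09,0],"spin":0,"gripper":-1}
    - {"slide":[-0.001,-0.09,0],"spin":0,"gripper":-1}

```text
t: 4.82
tool_pos: [0.4887, 0.062, 0.1563]
tool_rot: [-3.14, 0.031, -0.002]
contact_force: [-0.2, 0.9, 3.5]
opening: 0.0193
grip_force: 44.0
```

```bash
python3 -c "
from h import *
go([.489,.081,.157],-1.2)
print(status.get_obs()['contact_force'],status.get_obs()['wrist_torque'])
T=cam('top');save(T,'t2',(220,90,380,220),4)
go([.489,.081,.157],-1.2)
"
```

```text
t 4.82 pos [0.4887 0.062  0.1563] yaw -1.12 tilt z [ 1.e-03  9.e-04 -1.e+00] slide [-0.0001 -0.019  -0.0007] spin 0.08
[-0.16961726  0.9073421   3.52874646] [-0.01129563 -0.10082769 -0.00671432]
t 4.87 pos [0.4887 0.0617 0.1563] yaw -1.13 tilt z [ 8.0e-04  1.7e-03 -1.0e+00] slide [-0.0001 -0.0193 -0.0007] spin 0.07
```

View pics/t2.png

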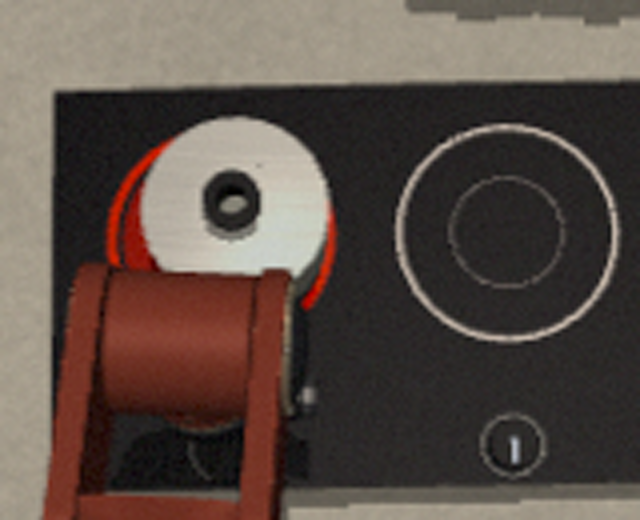

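The pot is almost inside the lit ring, with its knob at crop (232,200). The now empty grey ring is centred at crop (507,233) and gives a check on the zone positions.

Run:
```python
from h import *
T=cam('top'); c=lambda x,y:(220+x/4-.4,90+y/4-.4)
print("off",onz(T,c(507,233),.045),[onz(T,c(*q),.045)[:2].round(4) for q in((397,233),(618,233),(507,124),(507,341))])
print("port",onz(T,c(232,200),.155))
f=T["frame"].astype(int); g=cv2.cvtColor(T["frame"],cv2.COLOR_RGB2HSV)
m=np.zeros(f.shape[:2],np.uint8); r=(f[...,0]>130)&(f[...,0]>2.5*f[...,1]); m[110:190,240:312]=r[110:190,240:312]
# outer boundary: leftmost per row and rightmost per row
P=[]
for y in range(124,168):
    xs=np.nonzero(m[y])[0]
    if len(xs):
        if y<156 and xs[0]<270: P.append(onz(T,(xs[0]-.5,y),.045)[:2])
        if y>142 and xs[-1]>298: P.append(onz(T,(xs[-1]+.5,y),.045)[:2])
P=np.array(P);A=np.c_[2*P,np.ones(len(P))]; s=np.linalg.lstsq(A,(P**2).sum(1),rcond=None)[0]; print("lit",len(P),s[:2],np.sqrt(s[2]+s[:2]@s[:2]))
```

```text
off [ 0.6287307  -0.13334969  0.045     ] [array([ 0.6275, -0.0528]), array([ 0.63  , -0.2148]), array([ 0.7114, -0.133 ]), array([ 0.5484, -0.1338])]
port [0.62243816 0.05822641 0.155     ]
lit 49 [0.62363026 0.07619841] 0.08376182035679643
```

arm_command:
  increments:
    - {"slide":[0,-0.006,0],"spin":0,"gripper":-1}
    - {"slide":[0,-0.012,0],"spin":0,"gripper":-1}
    - {"slide":[0,-0.018,0],"spin":0,"gripper":-1}
    - {"slide":[0,-0.018,0],"spin":0,"gripper":-1}
    - {"slide":[0,-0.018,0],"spin":0,"gripper":-1}

```text
t: 5.33
tool_pos: [0.4892, 0.0783, 0.1561]
tool_rot: [3.141, -0.034, 0.001]
contact_force: [0.8, -3.4, 3.4]
opening: 0.0192
grip_force: 44.0
```

arm_command:
  increments:
    - {"slide":[0,0,0],"spin":0,"gripper":-0.2}
    - {"slide":[0,0,0],"spin":0,"gripper":0.3}
    - {"slide":[0,0,0],"spin":0,"gripper":0.3}
    - {"slide":[0,0,0],"spin":0,"gripper":0.3}
    - {"slide":[0,0,-0.01],"spin":0,"gripper":0.3}
    - {"slide":[0,0,-0.03],"spin":0,"gripper":0.3}
    - {"slide":[0,0,-0.06],"spin":0,"gripper":0.3}
    - {"slide":[0,0,-0.09],"spin":0,"gripper":0.3}

```text
t: 6.0
tool_pos: [0.4881, 0.0787, 0.2465]
tool_rot: [-3.141, 0.033, 0.004]
contact_force: [1.3, -0.2, 0.8]
opening: 0.055
grip_force: 0.0
```

```bash
python3 -c "
from h import *
go([.48,-.354,.42],0)"
```

```text
t 6.0 pos [0.4881 0.0787 0.2465] yaw -1.22 tilt z [-2.5e-03  2.0e-04 -1.0e+00] slide [ 0.0007  0.4327 -0.1736] spin -1.22
```

arm_command:
  increments:
    - {"slide":[0,0.0,-0.04],"spin":0,"gripper":0.3}
    - {"slide":[0,0.01,-0.08],"spin":0,"gripper":0.3}
    - {"slide":[0,0.03,-0.115],"spin":0,"gripper":0.3}
    - {"slide":[0,0.06,-0.14],"spin":0,"gripper":0.3}
    - {"slide":[0,0.09,-0.16],"spin":-0.5,"gripper":0.3}
    - {"slide":[0,0.125,-0.174],"spin":-1.2,"gripper":0.3}
    - {"slide":[0,0.165,-0.174],"spin":-1.2,"gripper":0.3}
    - {"slide":[0,0.205,-0.174],"spin":-1.2,"gripper":0.3}

```text
t: 6.67
tool_pos: [0.4842, -0.1277, 0.4227]
tool_rot: [3.14, 0.001, 0.006]
contact_force: [1.1, -0.5, -1.3]
opening: 0.0553
grip_force: 0.0
```

arm_command:
  increments:
    - {"slide":[-0.004,0.04,0],"spin":0,"gripper":0.4}
    - {"slide":[-0.004,0.08,0],"spin":0,"gripper":0.4}
    - {"slide":[-0.004,0.12,0],"spin":0,"gripper":0.4}
    - {"slide":[-0.004,0.16,0],"spin":0,"gripper":0.4}
    - {"slide":[-0.004,0.195,0],"spin":0,"gripper":0.4}
    - {"slide":[-0.004,0.222,0],"spin":0,"gripper":0.4}
    - {"slide":[-0.004,0.222,0],"spin":0,"gripper":0.4}
    - {"slide":[-0.004,0.222,0],"spin":0,"gripper":0.4}

```text
t: 7.33
tool_pos: [0.48, -0.3493, 0.4199]
tool_rot: [-3.14, 0.004, 0.001]
contact_force: [-0.1, 0.1, 0.1]
opening: 0.0599
grip_force: 0.0
```

Run:
```python
from h import *
cam('wrist'); d=cam('wrist'); save(d,'w3')
go([.48,-.354,.241],0)
h=cv2.cvtColor(d["frame"],cv2.COLOR_RGB2HSV)
m=((abs(h[...,0].astype(int)-27)<6)&(h[...,1]>150)&(h[...,2]>60)).astype(np.uint8)
for c in cv2.findContours(m,0,1)[0]:
    if len(c)>20: print(np.round(cv2.boxPoints(cv2.minAreaRect(c))).tolist())
print("exp top centre px",proj(d,[.48,-.354,.228]))
T=cam('top'); save(T,'t3',(220,90,380,220),4)
```

```text
t 7.43 pos [ 0.4804 -0.3476  0.4203] yaw 0.0 tilt z [ 2.e-04  4.e-04 -1.e+00] slide [-0.0004  0.0065  0.1793] spin 0.0
[[278.0, 328.0], [284.0, 255.0], [319.0, 258.0], [314.0, 330.0]]
[[314.0, 206.0], [318.0, 169.0], [336.0, 171.0], [332.0, 208.0]]
[[318.0, 98.0], [343.0, 40.0], [374.0, 53.0], [349.0, 111.0]]
exp top centre px [326.08822925 198.30720181]
```

View pics/w3.png

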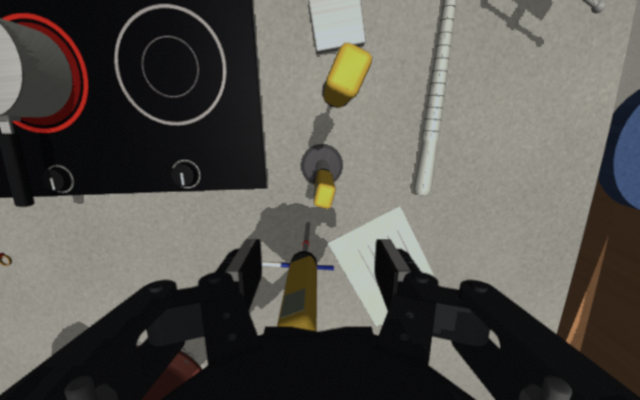

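View pics/t3.png

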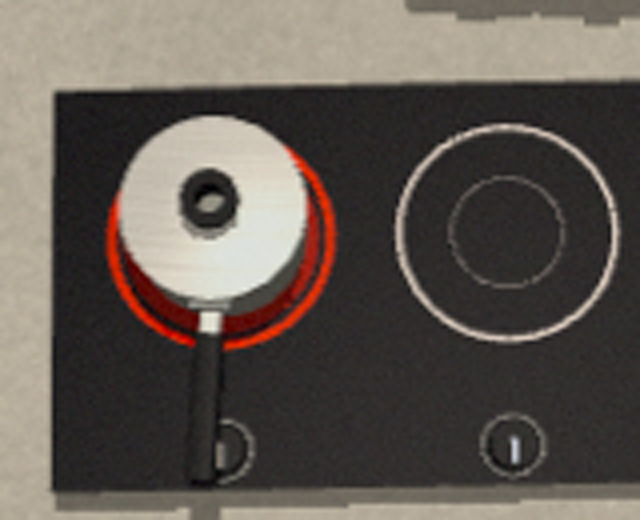

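The wrist view shows the holstered probe's top face at about (325,196), which matches the prediction of (326,198). The top view shows the pot inside the red ring, with the port at crop (209,199).

Run:
```python
from h import *
T=cam('top'); c=lambda x,y:(220+x/4-.4,90+y/4-.4)
print("port",onz(T,c(209.5,199),.155),"lid",[onz(T,c(*q),.134)[:2].round(4) for q in((118,205),(308,205),(213,115))])
f=T["frame"].astype(int)
m=np.zeros(f.shape[:2],np.uint8); r=(f[...,0]>130)&(f[...,0]>2.5*f[...,1]); m[110:190,240:312]=r[110:190,240:312]
pts=cv2.convexHull(np.argwhere(m)[:,::-1].astype(np.int32))[:,0]
P=np.array([onz(T,p.astype(float),.045)[:2] for p in pts if not(p[1]<148 and p[0]<296)])
A=np.c_[2*P,np.ones(len(P))]; s=np.linalg.lstsq(A,(P**2).sum(1),rcond=None)[0]; print("lit",len(P),s[:2],np.sqrt(s[2]+s[:2]@s[:2]))
d=cam('wrist'); print("probe@.228",[onz(d,q,.228).round(4) for q in((325,196),(315,196),(335,196))])
go([.48,-.354,.241],0)
```

```text
port [0.62295319 0.07336426 0.155     ] lid [array([0.6235, 0.1383]), array([0.625 , 0.0083]), array([0.6878, 0.0751])]
lit 20 [0.62365474 0.07645934] 0.08392497648088035
probe@.228 [array([ 0.4827, -0.352 ,  0.228 ]), array([ 0.4827, -0.3425,  0.228 ]), array([ 0.4827, -0.3615,  0.228 ])]
t 7.58 pos [ 0.4806 -0.3471  0.4205] yaw 0.07 tilt z [ 6.e-04 -3.e-04 -1.e+00] slide [-0.0008  0.0069  0.1795] spin 0.07
```

arm_command:
  increments:
    - {"slide":[0,0.0065,0.03],"spin":0,"gripper":0.4}
    - {"slide":[0,0.0065,0.06],"spin":0,"gripper":0.4}
    - {"slide":[0,0.0065,0.09],"spin":0,"gripper":0.4}
    - {"slide":[0,0.0065,0.12],"spin":0,"gripper":0.4}
    - {"slide":[0,0.0065,0.145],"spin":0,"gripper":0.4}
    - {"slide":[0,0.0065,0.165],"spin":0,"gripper":0.4}
    - {"slide":[0,0.0065,0.179],"spin":0,"gripper":0.4}
    - {"slide":[0,0.0065,0.179],"spin":0,"gripper":0.4}

```text
t: 8.25
tool_pos: [0.4794, -0.3529, 0.2371]
tool_rot: [-3.137, -0.001, 0.007]
contact_force: [0.2, -0.1, -0.3]
opening: 0.0598
grip_force: 0.0
```

arm_command:
  increments:
    - {"slide":[0,0,0],"spin":0,"gripper":0}
    - {"slide":[0,0,0],"spin":0,"gripper":-0.3}
    - {"slide":[0,0,0],"spin":0,"gripper":-0.5}
    - {"slide":[0,0,0],"spin":0,"gripper":-1}
    - {"slide":[0,0,0],"spin":0,"gripper":-1}
    - {"slide":[0,0,0],"spin":0,"gripper":-1}
    - {"slide":[0,0,0],"spin":0,"gripper":-1}
    - {"slide":[0,0,0],"spin":0,"gripper":-1}
  newtons: 40

```text
t: 8.92
tool_pos: [0.4811, -0.3555, 0.2433]
tool_rot: [3.139, -0.001, 0.004]
contact_force: [0.6, -0.3, 6.4]
opening: 0.0178
grip_force: 41.1
```

```bash
python3 -c "
from h import *
print(status.get_obs()['contact_force'],status.get_obs()['wrist_torque'])
go([.48,-.354,.426],0)"
```

```text
[ 0.55385001 -0.25268139  6.39022218] [ 0.1439432  -0.00577474  0.00532468]
t 8.92 pos [ 0.4811 -0.3555  0.2433] yaw -0.03 tilt z [ 0.0028 -0.0024 -1.    ] slide [-0.0006 -0.0011 -0.1827] spin -0.03
```

arm_command:
  increments:
    - {"slide":[0,0,-0.01],"spin":0,"gripper":-1}
    - {"slide":[0,0,-0.03],"spin":0,"gripper":-1}
    - {"slide":[0,0,-0.055],"spin":0,"gripper":-1}
    - {"slide":[0,0,-0.08],"spin":0,"gripper":-1}
    - {"slide":[0,0,-0.105],"spin":0,"gripper":-1}
    - {"slide":[0,0,-0.13],"spin":0,"gripper":-1}
    - {"slide":[0,0,-0.16],"spin":0,"gripper":-1}
    - {"slide":[0,0,-0.19],"spin":0,"gripper":-1}

```text
t: 9.58
tool_pos: [0.4799, -0.3545, 0.4318]
tool_rot: [-3.141, 0.001, 0.002]
contact_force: [-0.3, -0.3, -0.6]
opening: 0.0172
grip_force: 40.2
```

```bash
python3 -c "
from h import *
go([.623,.0735,.45],0)"
```

```text
t 9.58 pos [ 0.4799 -0.3545  0.4318] yaw -0.03 tilt z [-0.0013  0.0011 -1.    ] slide [ 0.1428 -0.4281 -0.018 ] spin -0.03
```

arm_command:
  increments:
    - {"slide":[0.004,-0.012,-0.01],"spin":0,"gripper":-1}
    - {"slide":[0.012,-0.036,-0.018],"spin":0,"gripper":-1}
    - {"slide":[0.022,-0.066,-0.018],"spin":0,"gripper":-1}
    - {"slide":[0.032,-0.096,-0.018],"spin":0,"gripper":-1}
    - {"slide":[0.042,-0.126,-0.018],"spin":0,"gripper":-1}
    - {"slide":[0.052,-0.156,-0.018],"spin":0,"gripper":-1}
    - {"slide":[0.062,-0.186,-0.018],"spin":0,"gripper":-1}
    - {"slide":[0.072,-0.216,-0.018],"spin":0,"gripper":-1}

```text
t: 10.25
tool_pos: [0.5524, -0.1364, 0.4477]
tool_rot: [-3.141, 0.0, 0.003]
contact_force: [0.2, 0.6, -1.3]
opening: 0.0177
grip_force: 40.2
```

arm_command:
  increments:
    - {"slide":[0.01,-0.03,0],"spin":0,"gripper":-1}
    - {"slide":[0.02,-0.06,0],"spin":0,"gripper":-1}
    - {"slide":[0.03,-0.09,0],"spin":0,"gripper":-1}
    - {"slide":[0.04,-0.12,0],"spin":0,"gripper":-1}
    - {"slide":[0.05,-0.15,0],"spin":0,"gripper":-1}
    - {"slide":[0.06,-0.18,0],"spin":0,"gripper":-1}
    - {"slide":[0.067,-0.2,0],"spin":0,"gripper":-1}
    - {"slide":[0.071,-0.212,0],"spin":0,"gripper":-1}

```text
t: 10.92
tool_pos: [0.6234, 0.0763, 0.4473]
tool_rot: [-3.141, -0.004, 0.004]
contact_force: [-0.7, 0.1, -1.2]
opening: 0.0176
grip_force: 40.2
```

arm_command:
  increments:
    - {"slide":[0,0,0.01],"spin":0,"gripper":-1}
    - {"slide":[0,0,0.02],"spin":0,"gripper":-1}
    - {"slide":[0,0,0.03],"spin":0,"gripper":-1}
    - {"slide":[0,0,0.03],"spin":0,"gripper":-1}
    - {"slide":[0,0,0.03],"spin":0,"gripper":-1}
    - {"slide":[0,0,0.03],"spin":0,"gripper":-1}

```text
t: 11.42
tool_pos: [0.6234, 0.0721, 0.4188]
tool_rot: [3.142, -0.003, -0.0]
contact_force: [-0.1, 0.2, -1.6]
opening: 0.0175
grip_force: 40.2
```

Run:
```python
from h import *
go([.623,.0735,.40],0)
W=cam('wrist');S=cam('side');T=cam('top')
o=status.get_obs();p=o["tool_pos"]; tip=p-[0,0,.2283]
print("tip w",proj(W,tip),"mark",proj(W,tip+[0,0,.07]),"port w",proj(W,[.623,.0735,.155])); print("side tip",proj(S,tip),"port",proj(S,[.623,.0735,.155]))
a=W["frame"][:,:,::-1]; b=S["frame"][:,:,::-1][120:270,280:430]
b=cv2.resize(b,(400,400),interpolation=cv2.INTER_CUBIC); a=cv2.resize(a[60:310,195:445],(400,400),interpolation=cv2.INTER_CUBIC)
cv2.imwrite('pics/c4.png',np.hstack([a,b]))
```

```text
t 11.42 pos [0.6234 0.0721 0.4188] yaw -0.11 tilt z [-3.e-04 -1.e-04 -1.e+00] slide [-0.0004 -0.0014  0.0188] spin -0.11
tip w [319.24667699 189.68581047] mark [319.57863666 208.1109254 ] port w [318.36785909 183.53830305]
side tip [351.28647786 160.58594003] port [350.5498948  170.73164081]
```

View pics/c4.png

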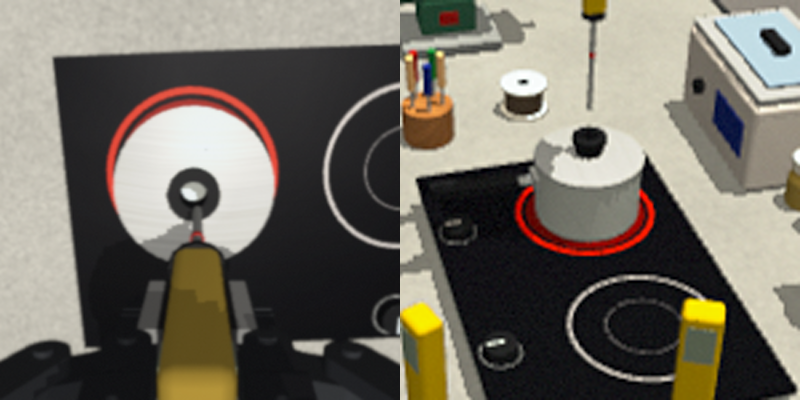

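The tip is above the port in both views, at about (317.5,190) in the wrist image against the bore at (315.6,180). I'll lower it until it is just above the rim, which nearly removes the parallax, then measure again.

arm_command:
  increments:
    - {"slide":[0,-0.001,0.008],"spin":0,"gripper":-1}
    - {"slide":[0,-0.001,0.016],"spin":0,"gripper":-1}
    - {"slide":[0,-0.001,0.024],"spin":0,"gripper":-1}
    - {"slide":[0,-0.001,0.026],"spin":0,"gripper":-1}
    - {"slide":[0,-0.001,0.026],"spin":0,"gripper":-1}
    - {"slide":[0,-0.001,0.026],"spin":0,"gripper":-1}
    - {"slide":[0,-0.001,0.026],"spin":0,"gripper":-1}
    - {"slide":[0,-0.001,0.026],"spin":0,"gripper":-1}

```text
t: 12.23
tool_pos: [0.6237, 0.0741, 0.3935]
tool_rot: [-3.142, 0.001, -0.001]
contact_force: [0.3, 0.2, -0.6]
opening: 0.0175
grip_force: 40.2
```

Run:
```python
from h import *
go([.623,.0735,.40],0)
W=cam('wrist');S=cam('side')
p=status.get_obs()["tool_pos"]; tip=p-[0,0,.2283]; print("tip",tip)
print("tip w",proj(W,tip),"side",proj(S,tip),"port w",proj(W,[.623,.0735,.155]),"side",proj(S,[.623,.0735,.155]))
def z(d,x,y,n):
    return cv2.resize(d["frame"][y:y+n,x:x+n,::-1],(400,400),interpolation=cv2.INTER_CUBIC)
w=proj(W,[.623,.0735,.155]).round().astype(int);s=proj(S,[.623,.0735,.155]).round().astype(int)
print("orig W",w-25,"S",s-20,"scales 8,10")
cv2.imwrite('pics/c5.png',np.hstack([z(W,*(w-25),50),z(S,*(s-20),40)]))
```

```text
t 12.23 pos [0.6237 0.0741 0.3935] yaw -0.03 tilt z [ 9.e-04  0.e+00 -1.e+00] slide [-0.0007  0.0006 -0.0065] spin -0.03
tip [0.6237002  0.0740853  0.16519159]
tip w [319.69783316 189.98362105] side [350.83873662 167.77734743] port w [320.17561025 188.5883301 ] side [350.5498948  170.73164081]
orig W [295 164] S [331 151] scales 8,10
```

View pics/c5.png

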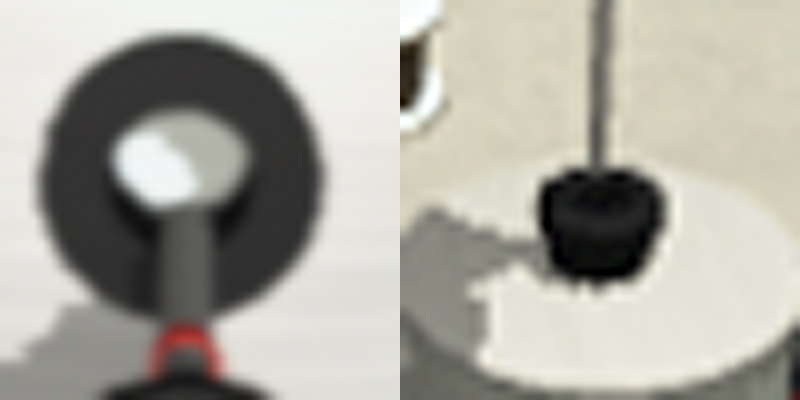

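The wrist zoom (left) shows the knob's top circle centred at (181,177) and the stem's end at (187,207). The side zoom shows the stem at x≈600 and the knob centred at x≈601. Next I'll measure tip against port numerically, along with any tilt of the probe.

```bash
cat > m.py <<'E'
from h import *
W=cam('wrist');S=cam('side');T=cam('top')
p=status.get_obs()["tool_pos"]; tip=p-[0,0,.2283]; print("tip model",tip.round(4))
def red(d,x0,y0,x1,y1):
    f=d["frame"].astype(float)[y0:y1,x0:x1]; w=np.clip(f[...,0]-1.5*f[...,1]-20,0,None); yy,xx=np.mgrid[y0:y1,x0:x1]
    return np.array([(xx*w).sum(),(yy*w).sum()])/w.sum()
mk=tip+[0,0,.07]
for n,d in(("W",W),("S",S)):
    q=proj(d,mk).astype(int); r=red(d,q[0]-8,q[1]-7,q[0]+9,q[1]+8); print(n,"mark",r,"pred",proj(d,mk))
    d["mk"]=r
print("mark 3d",meet(ray(W,W["mk"]),ray(S,S["mk"])))
# side stem: bright bg, dark stem
g=cv2.cvtColor(S["frame"],cv2.COLOR_RGB2GRAY).astype(float)
ys=[];xs=[]
for y in range(int(proj(S,mk)[1])+4,int(proj(S,tip)[1])-1):
    c=int(proj(S,tip)[0]); row=g[y,c-7:c+8]; w=np.clip(np.median(row)-row-15,0,None)
    if w.sum()>0: ys.append(y);xs.append((np.arange(c-7,c+8)*w).sum()/w.sum())
k=np.polyfit(ys,xs,1); a=proj(S,tip);b=proj(S,mk); print("side stem slope",k[0],"pred",(a-b)[0]/(a-b)[1],"x at tip row",np.polyval(k,a[1]),"pred",a[0])
print("side knob rows:")
for y in range(165,180):
    c=350; row=g[y,c-12:c+14]; m=np.nonzero(row<90)[0]
    if len(m): print(y,c-12+m[0],c-12+m[-1],end="; ")
print()
# wrist knob: fit circle of dark region's outline on plane .155, upper half
gw=cv2.cvtColor(W["frame"],cv2.COLOR_RGB2GRAY); q=proj(W,[.6235,.0735,.155])
m=np.zeros_like(gw); x0,y0=(q-24).astype(int); m[y0:y0+30,x0:x0+48]=(gw<125)[y0:y0+30,x0:x0+48]
n,l,s,ce=cv2.connectedComponentsWithStats(m); i=1+np.argmax(s[1:,4]); m=(l==i).astype(np.uint8)
c=cv2.findContours(m,0,1)[0]; c=max(c,key=len)[:,0]; c=c[c[:,1]<q[1]+2]; c=c[(c[:,1]<y0+26)]
P=np.array([onz(W,v.astype(float),.155)[:2] for v in c]); A=np.c_[2*P,np.ones(len(P))]; s=np.linalg.lstsq(A,(P**2).sum(1),rcond=None)[0]
print("W knob",s[:2],np.sqrt(s[2]+s[:2]@s[:2]),len(P))
col=[gw[y,int(round(W["mk"][0]))] for y in range(int(q[1])-14,int(q[1])+16)]; print("W col from",int(q[1])-14,col)
E
python3 m.py
```

```text
tip model [0.6236 0.0741 0.1649]
W mark [317.64208456 205.76794494] pred [320.11796268 208.29853741]
S mark [350.99378882 148.        ] pred [351.67042305 147.66518168]
mark 3d (array([0.62371368, 0.07672379, 0.23187289]), np.float64(0.0026348509284200104))
side stem slope -0.034536760738283684 pred -0.04265571678060245 x at tip row 350.16780547825977 pred 350.80938476212117
side knob rows:
165 350 350; 168 347 354; 169 345 355; 170 345 356; 171 345 356; 172 345 356; 173 345 356; 174 345 356; 175 346 355; 176 346 355; 177 346 354; 178 347 353; 
W knob [0.62627992 0.07687692] 0.018822038312038113 57
W col from 174 [np.uint8(53), np.uint8(51), np.uint8(56), np.uint8(88), np.uint8(143), np.uint8(174), np.uint8(180), np.uint8(181), np.uint8(186), np.uint8(195), np.uint8(215), np.uint8(225), np.uint8(236), np.uint8(234), np.uint8(207), np.uint8(135), np.uint8(94), np.uint8(89), np.uint8(89), np.uint8(89), np.uint8(90), np.uint8(90), np.uint8(89), np.uint8(89), np.uint8(89), np.uint8(89), np.uint8(89), np.uint8(89), np.uint8(89), np.uint8(86)]
```

arm_command:
  increments:
    - {"slide":[0.0025,-0.001,0.0],"spin":0,"gripper":-1}
    - {"slide":[0.0025,-0.001,0],"spin":0,"gripper":-1}
    - {"slide":[0.0025,-0.001,0],"spin":0,"gripper":-1}
    - {"slide":[0.0025,-0.001,0],"spin":0,"gripper":-1}
    - {"slide":[0.0025,-0.001,0],"spin":0,"gripper":-1}
    - {"slide":[0.0025,-0.001,0],"spin":0,"gripper":-1}

```text
t: 12.98
tool_pos: [0.626, 0.0751, 0.3929]
tool_rot: [3.142, -0.001, -0.0]
contact_force: [0.0, -0.4, -1.3]
opening: 0.0179
grip_force: 40.2
```

```bash
python3 m.py
python3 - <<'E'
from h import *
o=status.get_obs();print(o["tool_pos"],o["contact_force"])
S=cam('side');W=cam('wrist');g=cv2.cvtColor(S["frame"],cv2.COLOR_RGB2GRAY)
for y in list(range(154,182)): print(y,*g[y,341:362])
w=cv2.cvtColor(W["frame"],cv2.COLOR_RGB2GRAY); print("wrist cols 298..340")
for y in range(164,206,2): print(y,*w[y,296:342:1])
E
```

```text
tip model [0.6261 0.0751 0.1646]
W mark [317.85376532 205.81436077] pred [320.15269635 208.12114576]
S mark [351.76851852 147.96296296] pred [352.37190043 147.50579584]
mark 3d (array([0.6260984 , 0.07745037, 0.23136427]), np.float64(0.0021964584854192314))
side stem slope -0.04878434365775811 pred -0.0438307647222743 x at tip row 350.6953883490824 pred 351.4878710352425
side knob rows:
167 350 350; 168 347 354; 169 345 355; 170 345 356; 171 345 356; 172 345 356; 173 345 356; 174 345 356; 175 346 355; 176 346 355; 177 346 354; 178 347 353; 
W knob [0.6263027  0.07687897] 0.0187946275061239 57
W col from 176 [np.uint8(51), np.uint8(51), np.uint8(55), np.uint8(87), np.uint8(142), np.uint8(173), np.uint8(178), np.uint8(181), np.uint8(203), np.uint8(233), np.uint8(239), np.uint8(240), np.uint8(229), np.uint8(155), np.uint8(97), np.uint8(90), np.uint8(89), np.uint8(89), np.uint8(89), np.uint8(89), np.uint8(89), np.uint8(89), np.uint8(90), np.uint8(89), np.uint8(89), np.uint8(89), np.uint8(89), np.uint8(86), np.uint8(77), np.uint8(74)]
[0.62605479 0.07506889 0.39291499] [-0.02819321 -0.025
[... 5210 characters left out ...]
 51 85 153 210 228 229 229 228 228 228
198 226 226 227 227 226 221 205 157 97 59 49 48 49 49 48 46 40 35 43 64 77 84 89 92 88 69 51 47 47 48 47 48 48 47 48 54 95 164 214 228 229 229 229 228 228 227
200 226 225 226 226 226 227 226 220 192 135 80 53 48 48 47 41 35 36 46 65 78 85 88 92 88 71 53 48 47 47 48 47 48 54 81 134 187 216 223 223 223 223 222 222 222 221
202 221 222 222 222 221 216 212 211 203 170 129 92 63 46 40 35 35 34 45 66 78 84 89 91 89 72 54 49 47 48 50 62 93 144 189 216 222 223 223 222 222 221 221 220 220 220
204 225 224 224 219 191 162 150 148 148 148 147 143 136 122 102 79 60 48 50 64 71 74 77 82 82 72 67 79 95 122 156 191 211 220 223 224 223 223 222 222 222 221 220 221 221 221
```

Laterally the stem is now centred on the knob: the wrist columns read 318.1 against 318.05, and the side columns about 350.65 against 350.6. The wrist rows suggest roughly 1 mm more in +x. I'll nudge +0.8 mm and start lowering.

arm_command:
  increments:
    - {"slide":[0.0008,0,0],"spin":0,"gripper":-1}
    - {"slide":[0.0008,0,0.006],"spin":0,"gripper":-1}
    - {"slide":[0.0008,0,0.013],"spin":0,"gripper":-1}
    - {"slide":[0.0008,0,0.02],"spin":0,"gripper":-1}
    - {"slide":[0.0008,0,0.027],"spin":0,"gripper":-1}
    - {"slide":[0.0008,0,0.032],"spin":0,"gripper":-1}
    - {"slide":[0.0008,0,0.032],"spin":0,"gripper":-1}
    - {"slide":[0.0008,0,0.032],"spin":0,"gripper":-1}

```text
t: 13.9
tool_pos: [0.6267, 0.0751, 0.3601]
tool_rot: [-3.142, 0.001, 0.002]
contact_force: [-0.5, 0.4, -0.7]
opening: 0.0173
grip_force: 40.2
```

```bash
cat > n.py <<'E'
from h import *
o=status.get_obs();print(o["t"],o["tool_pos"],o["contact_force"],o["wrist_torque"])
S=cam('side');W=cam('wrist');g=cv2.cvtColor(S["frame"],cv2.COLOR_RGB2GRAY);f=S["frame"].astype(int)
for y in range(158,178): print(y,*g[y,342:360],"|",*(f[y,347:356,0]-f[y,347:356,1]))
w=cv2.cvtColor(W["frame"],cv2.COLOR_RGB2GRAY).astype(int);fw=W["frame"].astype(int); print("wrist cols 296..")
for y in range(172,230,2): print(y,*w[y,298:340:1],"|",*(fw[y,313:324,0]-fw[y,313:324,1]))
E
python3 n.py
```

```text
13.9 [0.62668299 0.07508484 0.3600984 ] [-0.54666486  0.37933737 -0.7155983 ] [ 0.00965811 -0.03469169 -0.00453586]
158 213 212 211 214 214 211 211 207 170 58 118 198 211 209 206 208 206 207 | 3 4 5 16 89 57 16 5 3
159 214 212 208 208 210 209 211 213 195 81 139 218 215 208 208 208 210 208 | 4 5 3 0 18 8 1 3 5
160 214 213 208 204 207 210 213 216 196 89 146 219 211 207 207 209 211 209 | 3 3 4 1 -1 0 3 5 5
161 210 210 209 208 208 210 213 214 198 90 145 216 209 205 207 209 210 210 | 5 4 5 4 0 2 2 3 3
162 210 211 211 208 208 209 212 213 178 95 152 212 209 210 210 213 212 210 | 4 5 6 5 0 2 3 5 4
163 207 209 210 210 210 212 213 205 155 99 157 212 207 207 210 210 210 207 | 4 5 4 3 1 3 4 6 5
164 209 210 210 212 210 207 211 206 160 98 155 210 206 210 210 208 208 206 | 5 4 4 2 2 3 5 4 4
165 209 207 210 206 204 206 211 206 160 102 155 212 211 209 207 204 207 204 | 4 4 2 1 0 3 4 4 4
166 206 207 210 210 212 216 218 209 145 104 162 219 214 209 206 204 202 202 | 2 4 3 3 0 3 3 4 4
167 212 214 218 223 221 184 173 163 98 101 134 172 181 206 219 211 210 204 | 2 2 4 3 -1 1 2 2 2
168 219 222 221 191 166 8
[... 5418 characters left out ...]
1 101 101 101 101 101 101 102 102 102 103 103 103 103 104 102 94 74 53 51 83 123 142 145 145 | 21 23 23 22 22 22 23 22 22 22 22
224 141 119 80 50 48 58 73 84 89 94 96 98 100 101 101 101 101 101 101 101 101 101 102 102 101 102 102 102 102 103 102 103 103 98 79 56 43 51 90 125 141 143 | 23 23 23 23 23 23 22 23 21 22 21
226 133 95 55 46 52 65 78 86 90 94 97 98 100 101 102 101 101 101 101 101 101 102 101 102 102 102 102 102 103 103 103 104 104 100 84 58 38 40 68 114 138 144 | 22 23 23 23 22 22 22 22 22 22 22
228 115 77 44 37 46 68 81 88 91 95 98 100 101 101 101 101 101 102 101 101 101 101 101 102 103 102 103 103 103 103 104 104 105 103 92 66 41 33 53 96 127 139 | 23 22 23 22 22 22 22 22 22 21 22
```

arm_command:
  increments:
    - {"slide":[0,0,0.006],"spin":0,"gripper":-1}
    - {"slide":[0,0,0.013],"spin":0,"gripper":-1}
    - {"slide":[0,0,0.02],"spin":0,"gripper":-1}
    - {"slide":[0,0,0.027],"spin":0,"gripper":-1}
    - {"slide":[0,0,0.033],"spin":0,"gripper":-1}
    - {"slide":[0,0,0.037],"spin":0,"gripper":-1}
    - {"slide":[0,0,0.037],"spin":0,"gripper":-1}
    - {"slide":[0,0,0.037],"spin":0,"gripper":-1}

```text
t: 14.67
tool_pos: [0.6268, 0.0751, 0.3234]
tool_rot: [3.142, -0.001, -0.001]
contact_force: [-0.6, 0.4, -1.5]
opening: 0.0176
grip_force: 40.2
```

Run:
```python
from h import *
o=status.get_obs();print(o["t"],o["tool_pos"],o["contact_force"],o["wrist_torque"])
mk=o["tool_pos"]-[0,0,.1583]
f=np.mean([cam('side')["frame"].astype(float) for _ in range(4)],0);S=cam('side')
for c in([.6245,.0735,.155],[.6265,.0751,.155]): print("pred rim centre",proj(S,c))
print("pred mark",proj(S,mk)," px per mm z",(proj(S,mk)-proj(S,mk+[0,0,.001])))
for y in range(160,176): print(y,*f[y,344:358].mean(1).round().astype(int),"|",*(f[y,346:356,0]-f[y,346:356,1]).round().astype(int))
r=np.clip(f[150:176,345:357,0]-f[150:176,345:357,1]-10,0,None); yy,xx=np.mgrid[150:176,345:357]; print("mark",(xx*r).sum()/r.sum(),(yy*r).sum()/r.sum())
```

```text
14.6667 [0.62677144 0.0750602  0.32342565] [-0.62526753  0.39538047 -1.51290941] [-0.00046363 -0.01084047 -0.00738864]
pred rim centre [351.02244749 170.6709465 ]
pred rim centre [351.50846207 170.31497193]
pred mark [351.72137976 167.50548968]  px per mm z [-0.01231169  0.27855822]
160 204 201 204 207 209 212 194 100 122 193 210 204 203 205 | 4 4 4 4 2 2 1 2 4 5
161 207 204 205 207 209 212 194 98 122 191 206 203 204 206 | 4 5 4 4 4 1 1 2 4 4
162 208 205 203 206 210 211 193 94 125 198 207 206 207 207 | 4 4 4 5 6 2 1 2 4 4
163 207 207 205 207 208 211 193 87 130 205 205 205 207 207 | 4 4 5 5 4 -1 2 4 5 5
164 207 207 207 206 206 209 188 86 133 207 205 206 206 205 | 4 4 4 5 4 0 2 5 4 4
165 205 204 201 203 207 208 183 87 136 210 207 206 204 203 | 4 4 4 3 2 0 2 4 4 4
166 205 207 209 212 215 209 160 92 140 216 211 206 202 200 | 4 4 5 4 8 -2 2 2 4 4
167 215 220 218 184 171 159 94 89 121 170 178 205 216 210 | 4 2 2 4 33 55 38 -1 2 3
168 218 188 165 83 18 21 45 72 60 35 86 151 196 225 | 2 1 0 6 54 102 95 -4 0 2
169 207 72 8 16 13 19 55 92 64 23 27 34 111 204 | 0 0 1 -2 13 25 26 -2 0 -1
170 184 4 18 21 16 18 57 101 69 12 28 31 51 146 | 1 0 -2 1 -1 -2 -1 0 0 0
171 154 9 22 22 16 20 60 102 72 16 27 37 25 122 | 0 0 0 1 0 0 0 -1 1 0
172 131 6 18 25 30 29 52 80 57 29 35 34 30 127 | 1 1 1 0 1 0 -1 0 0 0
173 104 2 16 25 34 37 35 35 36 35 33 26 28 130 | 1 0 -1 -2 0 0 0 -2 -1 -2
174 125 63 10 17 18 26 27 29 30 29 21 9 84 187 | -2 -1 -1 -1 -1 1 -2 1 0 -1
175 130 94 7 12 15 14 17 16 15 14 11 18 129 234 | 1 -1 2 1 -1 0 -1 1 -1 -2
mark 351.67467495760314 157.93018654607124
```

arm_command:
  increments:
    - {"slide":[0,0,0.003],"spin":0,"gripper":-1}
    - {"slide":[0,0,0.006],"spin":0,"gripper":-1}
    - {"slide":[0,0,0.009],"spin":0,"gripper":-1}
    - {"slide":[0,0,0.01],"spin":0,"gripper":-1}
    - {"slide":[0,0,0.01],"spin":0,"gripper":-1}
    - {"slide":[0,0,0.01],"spin":0,"gripper":-1}
    - {"slide":[0,0,0.01],"spin":0,"gripper":-1}
    - {"slide":[0,0,0.01],"spin":0,"gripper":-1}

```text
t: 15.58
tool_pos: [0.6269, 0.0751, 0.3141]
tool_rot: [3.142, -0.001, 0.001]
contact_force: [-0.4, -0.3, -1.2]
opening: 0.0174
grip_force: 40.2
```

Run:
```python
from h import *
o=status.get_obs();print(o["t"],o["tool_pos"],o["contact_force"],o["wrist_torque"],R.from_rotvec(o["tool_rot"]).as_matrix()[:,2])
f=np.mean([cam('side')["frame"].astype(float) for _ in range(4)],0)
for y in range(163,176): print(y,*f[y,344:358].mean(1).round().astype(int),"|",*(f[y,346:356,0]-f[y,346:356,1]).round().astype(int))
W=cam('wrist')["frame"].astype(int); 
for y in range(186,216,2): print(y,*W[y,304:334].mean(1).astype(int),"|",*(W[y,310:326,0]-W[y,310:326,1]))
```

```text
15.5833 [0.62693814 0.07506428 0.31411522] [-0.37970509 -0.32440324 -1.23018797] [-0.0096432   0.01540854 -0.00223961] [ 3.28665111e-04 -2.98188378e-05 -9.99999946e-01]
163 207 207 206 207 209 212 193 83 133 209 205 205 207 207 | 5 4 4 4 4 2 2 4 5 5
164 208 209 207 206 206 210 192 83 132 208 204 206 206 206 | 5 4 4 3 4 0 2 5 4 4
165 205 204 203 204 207 211 192 85 134 211 207 206 205 204 | 4 4 3 3 2 0 2 5 4 4
166 206 208 210 213 217 213 174 93 148 216 210 207 202 200 | 4 4 4 4 2 0 2 3 4 4
167 215 221 218 181 170 162 116 96 127 169 179 205 216 210 | 2 2 3 3 2 0 1 2 2 3
168 219 189 165 79 16 21 51 95 66 34 86 151 195 225 | 2 0 1 0 0 -1 -1 -1 0 1
169 206 73 9 16 15 18 56 103 86 23 28 35 111 205 | 0 1 -2 1 -4 8 35 -4 -1 0
170 185 5 16 19 17 19 53 96 84 12 27 31 53 146 | 0 -1 -2 11 34 65 94 -4 -1 1
171 147 10 20 22 15 19 49 81 73 16 27 36 26 121 | 0 4 -2 12 54 89 78 -4 -2 -1
172 116 8 19 26 28 28 48 75 60 31 35 35 30 127 | 0 2 -1 -2 9 18 -4 -1 0 0
173 104 4 17 25 34 37 36 35 36 33 34 23 28 130 | -1 1 0 -1 -1 -2 -1 1 0 -1
174 127 62 10 16 21 28 26 30 30 26 22 9 85 188 | -1 0 -1 -1 1 0 0 1 0
[... 1479 characters left out ...]
50 47 44 70 120 161 179 180 169 135 99 89 91 100 104 102 124 160 179 182 180 166 130 82 48 45 48 48 49 | -1 -1 0 5 25 69 103 107 108 115 102 59 17 1 -2 -1
208 47 46 38 27 32 63 111 152 169 158 124 91 77 76 85 93 104 119 145 168 170 145 103 63 35 27 38 47 50 48 | -1 0 5 28 58 53 20 4 3 8 46 97 69 21 3 0
210 35 34 28 19 16 32 54 66 85 90 78 61 49 45 44 50 62 81 104 109 93 72 48 25 14 19 35 44 47 48 | 0 1 12 39 46 28 6 0 -1 1 19 55 67 37 9 1
212 35 33 29 22 15 15 18 23 28 28 28 32 35 37 38 37 35 32 29 29 31 26 20 15 14 24 38 45 48 49 | 0 -1 0 3 3 1 0 1 0 0 0 3 4 1 0 -1
214 34 33 27 24 27 35 45 51 56 57 58 58 58 58 58 59 59 58 57 57 57 53 45 34 27 30 39 46 48 48 | 4 4 4 5 5 5 6 6 5 5 5 5 5 5 5 6
```

arm_command:
  increments:
    - {"slide":[-0.0003,0,0.0008],"spin":0,"gripper":-1}
    - {"slide":[-0.0003,0,0.0008],"spin":0,"gripper":-1}
    - {"slide":[-0.0003,0,0.0008],"spin":0,"gripper":-1}
    - {"slide":[-0.0003,0,0.0008],"spin":0,"gripper":-1}
    - {"slide":[-0.0003,0,0.0008],"spin":0,"gripper":-1}
    - {"slide":[-0.0003,0,0.0008],"spin":0,"gripper":-1}

```text
t: 16.33
tool_pos: [0.6266, 0.075, 0.3131]
tool_rot: [-3.142, 0.001, -0.0]
contact_force: [0.3, -0.7, -0.4]
opening: 0.0178
grip_force: 40.2
```

Run:
```python
from h import *
o=status.get_obs();print(o["t"],o["tool_pos"],o["contact_force"],o["opening"],o["grip_force"],abs(o["dq"]).max())
print(order.finish_job())
```

```text
16.3333 [0.62659279 0.07504793 0.3131462 ] [ 0.30139393 -0.73706882 -0.41006398] 0.017750195571385394 40.21130919456482 0.0009230034440241284
the job is handed in; nothing more can be done
None
```

The job is handed in at about 16 s: the pot stands about 3 mm off the lit ring's centre with over 10 mm to spare, and the gripper still holds the probe in the port, its red mark within about 1 mm of the rim and the stem within about 1 mm of the bore's centre by the camera measurements, with no sign of contact in the force readings.

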